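# Lock the wheel hub on its bench fixture

### The arm

A 6-joint arm with a two-finger parallel gripper is mounted at the origin on the work surface. World frame = base frame: x ahead of the robot, y to its left, z up, the work surface at z = 0. Lengths are in m, angles in rad, forces in N, time in s.
With the tool pointing down it reaches from about 0.35 to 0.975 m from the base axis. Payload 7.1 kg.
Tool frame: the origin (TCP) lies midway between the tips of the shut fingers; the grasp point (between the pads) lies 19 mm behind it; z points along the fingers, x is the direction in which the jaws open and shut, and the axes are right-handed (so a half turn about z gives the same grasp; the last joint's range is limited). The gripper opens to 88 mm and grips with 3 to 60 N. Pads are 20 mm wide; open, the fingers measure 115 mm over their backs; the gripper's body (75 mm by 178 mm) begins 61 mm behind the grasp point.
Start: joints at [-0.019, 0.423, 1.63, -0, 1.089, -0.019], TCP at [0.625, 0, 0.223] pointing down, gripper open.
Joint ranges: [-3, 3], [-0.9, 2.11], [0.09, 2.58], [-1.31, 4.45], [0.11, 2.69], [-2.54, 2.54]. Speed limits (rad/s): [2.39, 2.39, 3.01, 3.14, 3.14, 3.14].

### API

Orientations are given as a unit quaternion [w, x, y, z].
In Python, from station import move_pose, movel, movej, command_gripper, wait, inverse_kinematics, read_camera, camera_info, MotionError, job_done, get_time, get_joint_pos, get_qvel, get_effort, get_tcp_pos, get_ee_rot, get_ft_force, get_ft_torque, get_grip_width gives the robot as it stands. Calls block until the motion is done:
- move_pose(position, orientation): joint-space move of the TCP to a pose.
- movel(position, frame=None, v=0.15, until_force=None): straight line of the TCP; frame=None keeps the orientation; v is the mean speed in m/s. With until_force (N) it stops when the force on the tool has changed by that much, and returns True; else False.
- movej(angles): joint-space move.
- command_gripper(opening): opening from 0.0 (shut) to 1.0 (fully open); the grip force is fixed at half the most; returns when the fingers have stopped.
- wait(seconds).
- inverse_kinematics(position, orientation): joint angles nearest the present ones, or None.
- read_camera(name): name is "scene" or "side" or "wrist"; returns the picture (400x640x3 uint8, red, green, blue); there is no depth.
- camera_info(name): a dict with "intrinsics" (3x3 intrinsics, pixels), "dist" ([k1, k2, p1, p2, k3] as OpenCV has them; the pictures are not rectified), "T" (4x4, takes a point from camera to world coordinates); the wrist camera has in their place "tool_from_camera" (4x4, takes a point from camera to tool coordinates, whose origin is the TCP and whose axes are the tool frame's). Camera axes: x right, y up, looking along -z (the intrinsics and any distortion apply to the point x, -y, -z); pixel columns grow to the right and rows downward; lengths in m; the calibration is good to about 2 mm. A picture is of the moment at which its call begins: read the wrist's pose just before it. camera_info takes no time and is no camera call.
A pose or a line that the arm cannot do raises MotionError and nothing moves.
- job_done(): hands the job in, once; it reports no verdict.
Readings, each from a call of its own:
- get_time(): time.
- get_joint_pos(): joint angles.
- get_qvel(): joint speeds.
- get_effort(): joint torques, N m.
- get_tcp_pos(): TCP position.
- get_ee_rot(): TCP orientation.
- get_ft_force(): force on the tool from outside, world axes, zero at the start.
- get_ft_torque(): the same for the moment, N m.
- get_grip_width(): opening from 0.0 (shut) to 1.0 (fully open).
Only numpy, scipy, OpenCV 4.12 (cv2) and the standard library are available. Lean on these libraries where they do the work, as an engineer would, in place of code of your own. Each camera call takes 0.05 s, during which the arm holds its last target.

### The job

Lock the wheel hub on the blue bench fixture: with the fingertips, push its studs round until the yellow-lipped slot in the locking disc lines up with the locking bolt, then push the bolt by its red knob fully home into the slot. Only push, and gently: never take a stud or the knob between the fingers, and do not force the bolt against the disc. Leave the tools and parts lying around where they are.

Things in the scene. Friction and masses are not known exactly. Their poses are not given: they have to be found in the camera images.
- fixture: Blue wheel-hub fixture fixed to the bench. Origin: spindle axis at bench height; z up; x points level from spindle to locking bolt, along the bolt. Base plate 12 mm thick, x -135 to 205 mm, 105 mm to either side. Bolt guide: x 116 to 200 mm, 24 mm to either side, 58 mm high (screw heads 61).
- hub: Wheel hub with locking disc under it, one part turning endlessly either way on the upright spindle; no spring, 0.3 N m friction plus drag, stays where a slow push leaves it. Origin: spindle axis at bench height; z up; x points level to the slot. Disc: aluminium, 200 mm across, 42 to 52 mm above the bench. Flange: 138 mm across, top 76 mm up; centre boss 63 mm across, top with nut 89 mm up.
- slot (a point): Mouth of the disc's only slot, at the rim on the disc's top face (100 mm from the axis, 52 mm up). Slot 20 mm wide, mouth flared to 26 mm, cut in to 70 mm from the axis, lips painted yellow. In line when this point is on the fixture's x axis, on the bolt's side. Starts 0.6 rad to half a turn off, either way.
- stud0 (a point): Top centre of the wheel stud in line with the slot. Five round studs alike, 12 mm thick, stand on the flange from 76 to 114 mm above the bench, 54 mm from the spindle axis, 72 degrees apart. Pushing any stud sideways turns the hub.
- stud1 (a point): Top centre of the next stud, 72 degrees anticlockwise (seen from above) from stud0.
- stud2 (a point): Top centre of the stud 144 degrees anticlockwise from stud0.
- stud3 (a point): Top centre of the stud 216 degrees anticlockwise from stud0.
- stud4 (a point): Top centre of the stud 288 degrees anticlockwise from stud0.
- bolt: Locking bolt: bar 16 mm wide, 12 high, 127 long, sliding along the fixture's x (4 N friction plus drag, no spring). Origin: middle of its nose, 47 mm up; x along the bar away from the spindle. Nose tapers to 12 mm over 9 mm: enters the mouth if within about 6 mm. Drawn back, nose 102 to 108 mm from the axis, clear of the disc; fully home against its stop, 74 mm. Out of line it hits the rim.
- knob (a point): The bolt's upright red knob, 20 mm across, from 63 to 95 mm above the bench; this point is on its axis, 78 mm up and 68 mm behind the nose. Pushed level towards the spindle it slides the bolt in.
- socket: Black impact socket standing on the fixture's base plate beside the bolt, 33 mm across, 50 mm high. Origin: centre of its underside. Leave alone.
- hubnut: Brass-coloured hexagon hub nut lying on the fixture's base plate on the other side of the bolt, 38 mm across, 18 mm high. Origin: centre of its underside. Leave alone.
- bearing: Bare metal wheel-bearing ring lying flat on the bench beside the fixture, 80 mm across, 38 mm high. Origin: centre of its underside. Leave alone.
- spraycan: Upright spray can, yellow and white with red cap, 66 mm across, 205 mm high. Origin: centre of its underside. Leave alone.
- greasetub: White tub with green label and black lid, 90 mm across, 85 mm high. Origin: centre of its underside. Leave alone.
- torquewrench: Torque wrench lying on the bench, about 375 mm long, 32 mm high; origin on the bench near mid-length, its x axis runs from the black grip to the head. Leave alone.
- nutdish: Round steel dish with three wheel nuts, 132 mm across, 30 mm high. Origin: centre of its underside. Leave alone.

How it is judged:
By the outcome, as a careful person would: the job done as asked, in the order asked, and still so for the second after the job is handed in, with the robot touching nothing.
It also fails if it takes over 64 s, if anything falls off the work surface, if the arm or the gripper's body presses on something with over 40 N, if the wrist force passes 120 N, or if a joint passes its speed limit or range.

## Working session

There is one attempt and no reset: what is moved stays moved. The work goes in short steps, each a Python script; the robot and the scene stay as the last script left them, time stands still between calls to the robot, and variables do not carry over. Pictures are saved under pics/ and viewed, and the job is handed in when it is done.

```bash
ls; mkdir -p pics; python3 - <<'E'
from station import *
import cv2
for n in ["scene","side","wrist"]:
    p=get_tcp_pos();im=read_camera(n);cv2.imwrite(f"pics/a_{n}.png",im[:,:,::-1]);i=camera_info(n);print(n,i)
print(get_time(),get_tcp_pos(),get_ee_rot())
E
```

```text
pics
scene {'intrinsics': array([[415.32665964,   0.        , 316.50803104],
       [  0.        , 415.32665964, 201.89691055],
       [  0.        ,   0.        ,   1.        ]]), 'dist': array([-0.07187119,  0.        ,  0.        ,  0.        ,  0.        ]), 'T': array([[ 0.42131328, -0.50548216,  0.75298268,  1.41953084],
       [ 0.90690485,  0.2308609 , -0.35245829, -0.37961851],
       [ 0.00432711,  0.83137899,  0.55568898,  0.77149355],
       [ 0.        ,  0.        ,  0.        ,  1.        ]])}
side {'intrinsics': array([[436.85482765,   0.        , 315.49047217],
       [  0.        , 436.85482765, 203.99802894],
       [  0.        ,   0.        ,   1.        ]]), 'dist': array([-0.02793851,  0.        ,  0.        ,  0.        ,  0.        ]), 'T': array([[ 0.90367557,  0.22554851, -0.36400322,  0.02219534],
       [-0.42814419,  0.49165606, -0.7582657 , -0.91558012],
       [ 0.00793869,  0.84107205,  0.54086485,  0.78428308],
       [ 0.        ,  0.        ,  0.        ,  1.        ]])}
wrist {'intrinsics': array([[289.75634113,   0.        , 317.63765341],
       [  0.        , 289.75634113, 199.58707896],
       [  0.        ,   0.        ,   1.        ]]), 'dist': array([-0.03490694,  0.        ,  0.        ,  0.        ,  0.        ]), 'tool_from_camera': array([[ 9.99999960e-01, -1.16795501e-04, -2.57805834e-04,
         5.29467584e-04],
       [-1.79619745e-04, -9.65832411e-01, -2.59167363e-01,
        -7.09079494e-02],
       [-2.18727649e-04,  2.59167399e-01, -9.65832393e-01,
        -1.62163612e-01],
       [ 0.00000000e+00,  0.00000000e+00,  0.00000000e+00,
         1.00000000e+00]])}
0.15 [6.24573737e-01 2.15517889e-05 2.22085097e-01] [-9.82970823e-06  9.99999825e-01 -9.57484434e-06 -5.90721233e-04]
```

View pics/a_scene.png

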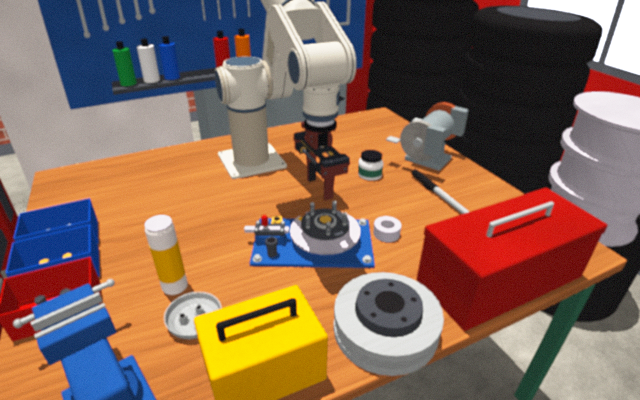

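View pics/a_side.png

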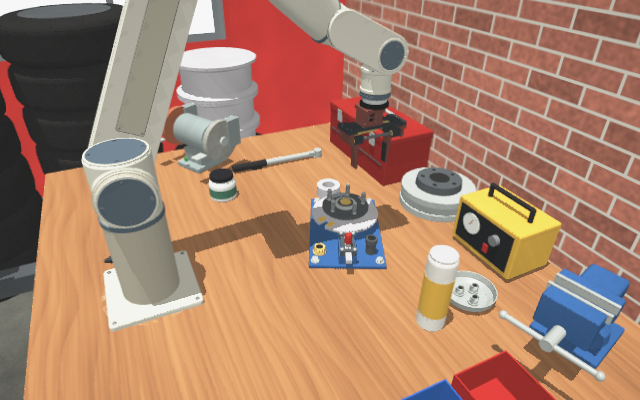

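View pics/a_wrist.png

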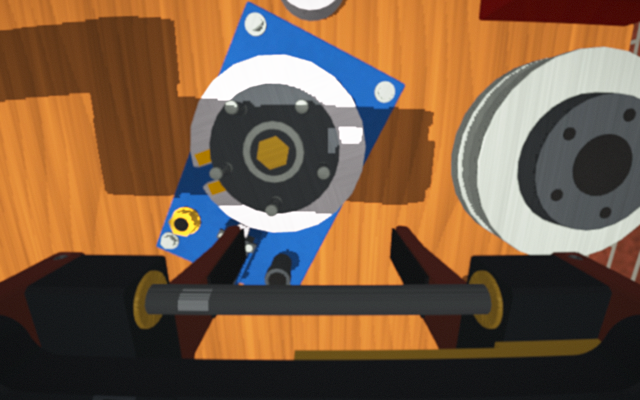

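Slot lips (yellow) are in the wrist view near (203,158) and (214,188). The hub centre is at (273,152), and the bolt lies below it, partly hidden by a finger. I'll locate these first.

```bash
cat > h.py <<'E'
from station import *
import numpy as np, cv2
from scipy.spatial.transform import Rotation as R
def pose():
    q=get_ee_rot();T=np.eye(4);T[:3,:3]=R.from_quat([q[1],q[2],q[3],q[0]]).as_matrix();T[:3,3]=get_tcp_pos();return T
def shot(n,f=None):
    T=pose();im=read_camera(n);i=camera_info(n)
    Tc=T@np.array(i["tool_from_camera"]) if n=="wrist" else np.array(i["T"])
    if f: cv2.imwrite("pics/"+f,im[:,:,::-1]); np.savez("pics/"+f[:-4],im=im,T=Tc,K=i["intrinsics"],d=i["dist"])
    return im,(Tc,i["intrinsics"],i["dist"])
def load(f):
    z=np.load("pics/"+f+".npz");return z["im"],(z["T"],z["K"],z["d"])
def p2w(uv,z,c):
    T,K,d=c
    u=cv2.undistortPoints(np.array([[uv]],float),K,d)[0,0]
    r=T[:3,:3]@np.array([u[0],-u[1],-1.]);o=T[:3,3]
    return o+r*(z-o[2])/r[2]
def w2p(P,c):
    T,K,d=c
    P=np.atleast_2d(P);q=(P-T[:3,3])@T[:3,:3];q=q*[1,-1,-1]
    return cv2.projectPoints(q,np.zeros(3),np.zeros(3),K,d)[0][:,0]
def zoom(im,x0,y0,w,h,s,f): cv2.imwrite("pics/"+f,cv2.resize(im[y0:y0+h,x0:x0+w],None,fx=s,fy=s,interpolation=cv2.INTER_CUBIC)[:,:,::-1])
E
python3 - <<'E'
from h import *
im,c=shot("wrist","b.png")
for n,uv,z in [("nut",(273,152),.089),("scr1",(256,22),.014),("scr2",(385,92),.014),("scr3",(170,241),.014),("lipA",(203,158),.052),("lipB",(214,188),.052),("sA",(232,106),.114),("sB",(302,106),.114),("sC",(324,173),.114),("sD",(271,210),.114),("sE",(216,173),.114)]:
    print(n,p2w(uv,z,c))
zoom(im,150,0,280,300,2,"b2.png")
im,c=shot("scene","bs.png"); zoom(im,230,190,170,100,4,"bs2.png")
im,c=shot("side","bd.png"); zoom(im,290,170,120,110,5,"bd2.png")
E
```

```text
nut [0.57982802 0.04156606 0.089     ]
scr1 [0.55395562 0.18324883 0.014     ]
scr2 [0.70646605 0.106441   0.014     ]
scr3 [ 0.4196145 -0.0881421  0.014    ]
lipA [0.49308526 0.0312645  0.052     ]
lipB [ 0.50265951 -0.00411173  0.052     ]
sA [0.54843249 0.08505513 0.114     ]
sB [0.61108819 0.08482112 0.114     ]
sC [0.63104146 0.02436795 0.114     ]
sD [ 0.57952326 -0.01212889  0.114     ]
sE [0.52878559 0.02444455 0.114     ]
```

View pics/b2.png

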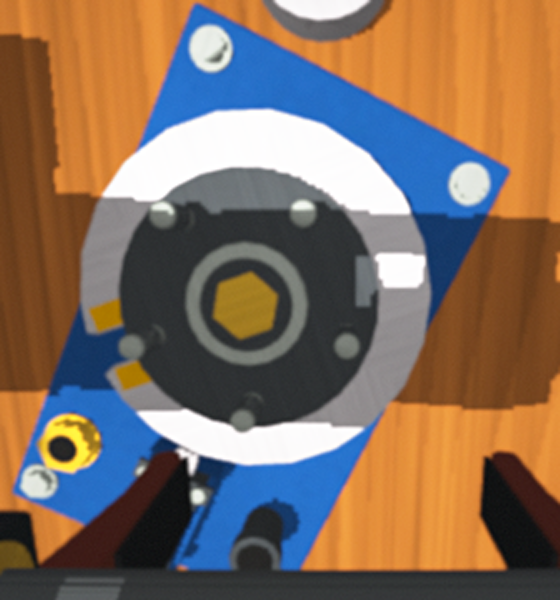

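View pics/bs2.png

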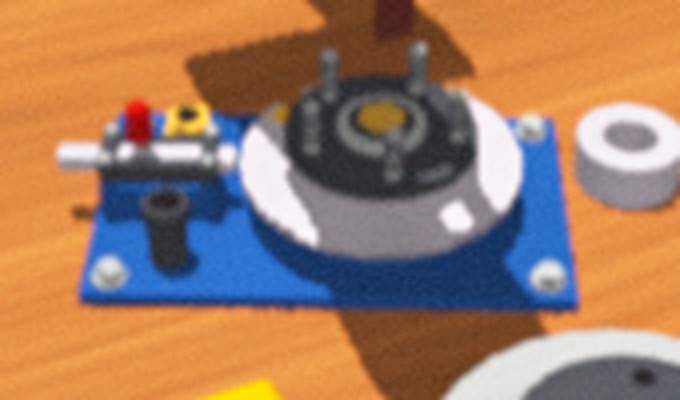

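View pics/bd2.png

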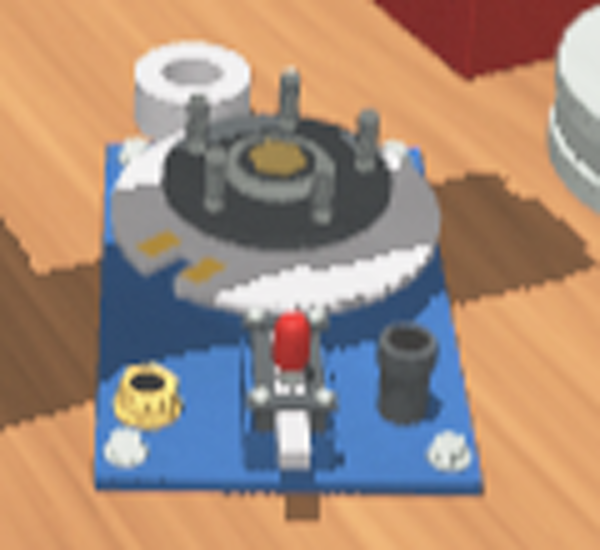

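```bash
cat >> h.py <<'E'
C=np.array([.5798,.0414]); FIX=np.deg2rad(-116.6)
def u(a): return np.array([np.cos(a),np.sin(a)])
def quat(yaw):
    q=(R.from_euler('z',yaw)*R.from_quat([1,0,0,0])).as_quat(); return [q[3],q[0],q[1],q[2]]
def P(phi,gap=.016,rad=.057):  # tip pose behind the stud at angle phi for CCW push
    t=u(phi+np.pi/2); return C+rad*u(phi)-gap*t
E
python3 - <<'E'
from h import *
_,c=load("bs"); print("can",p2w((175,288),0,c))
command_gripper(0.0)
a=np.deg2rad(-161.5)
p=P(a,.028);q=quat(a+np.pi)
move_pose([*p,.16],q); print(get_time(),get_joint_pos())
movel([*p,.093],v=.08,until_force=8)
shot("wrist","c.png");im,_=shot("side","cd.png"); zoom(im,290,130,150,130,4,"cd2.png")
print(get_time(),get_tcp_pos(),p,get_ft_force())
E
```

```text
can [ 0.58411285 -0.38871398  0.        ]
2.2417 [ 7.35117017e-02  3.56539611e-01  1.90874407e+00 -1.05854329e-04
  8.74775998e-01 -2.48962040e-01]
3.3333 [0.51732041 0.04992452 0.09354489] [0.51686102 0.0498667 ] [ 0.46545699 -0.28826125  0.60793361]
```

View pics/c.png

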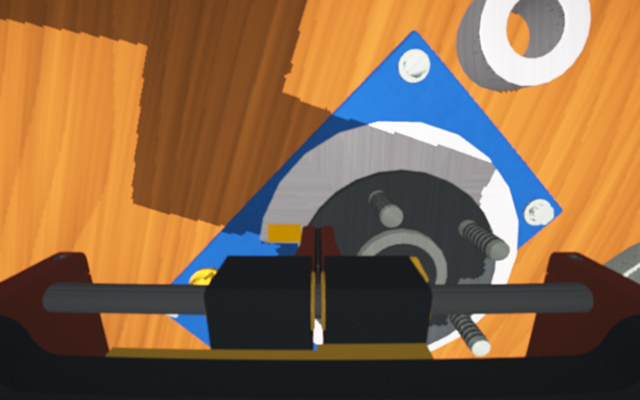

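View pics/cd2.png

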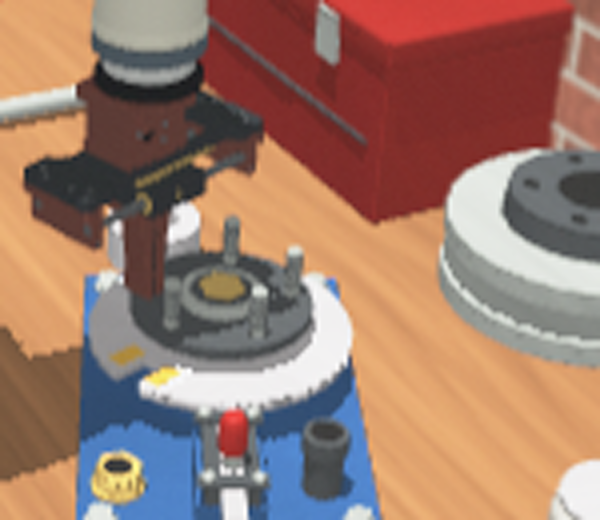

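The shut fingers stand behind stud0, between the studs, and the slot hasn't moved (lips still near side pixel (322,218)). Next I'll push most of the way round.

```bash
python3 - <<'E'
from h import *
mx=0
for d in [-161.5,-156,-150,-144,-138,-132,-127,-123]:
    a=np.deg2rad(d); movel([*P(a),.093],quat(a+np.pi),v=.03)
    f=np.array(get_ft_force()); print(d,get_time(),f.round(1), np.array(get_tcp_pos())[:2]-P(a))
a=np.deg2rad(-123);p=P(a,.024);movel([*p,.093],v=.05)
movel([*p,.22],v=.15)
# look from above bolt/hub
m=C+.02*u(FIX)
print(get_time())
im,c=shot("wrist","d.png");im,_=shot("side","dd.png"); zoom(im,290,130,150,130,4,"dd2.png")
E
```

```text
-161.5 3.8833 [-0.2  1.4  1.3] [ 1.12782037e-04 -7.52689734e-05]
-156 4.225 [-1.4  3.6  2. ] [1.93014687e-06 1.79464975e-04]
-150 4.5833 [-1.3  3.9  2.9] [6.21088974e-06 1.06750300e-04]
-144 4.9417 [-1.1  3.6  3.7] [-1.25197090e-05  3.36129058e-05]
-138 5.3 [-1.1  3.   2.5] [-6.54359665e-05  2.62740465e-05]
-132 5.6583 [-1.4  3.3  1.5] [-1.03917856e-04  2.33839417e-05]
-127 5.9833 [-1.9  3.6  1.7] [-1.69245380e-04  5.57644679e-05]
-123 6.275 [-2.3  5.2  1.8] [-2.83194585e-04  5.65562477e-05]
7.5833
```

View pics/d.png

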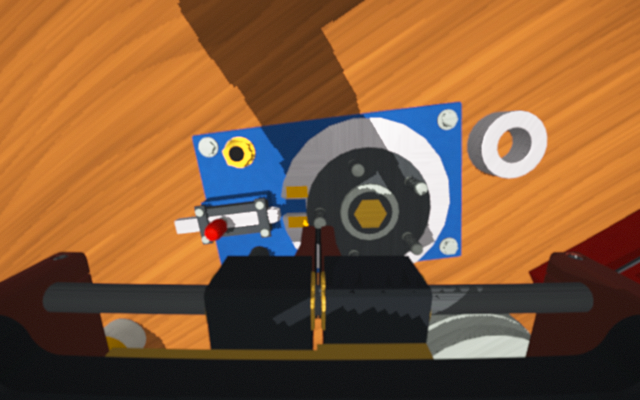

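View pics/dd2.png

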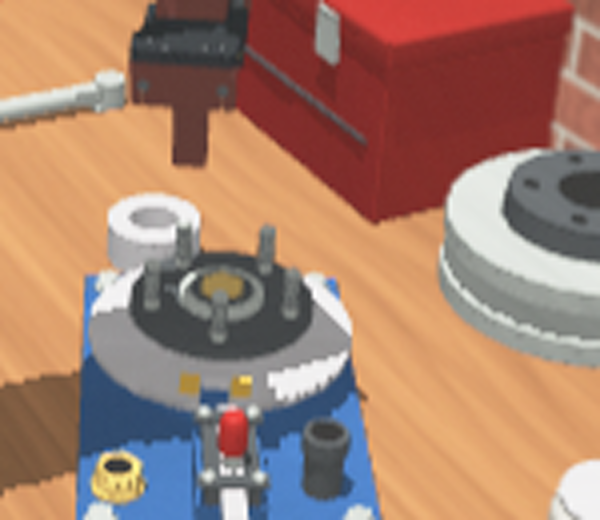

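```bash
python3 - <<'E'
from h import *
im,c=load("d"); zoom(im,165,90,300,180,2.6,"d2.png")
hsv=cv2.cvtColor(im,cv2.COLOR_RGB2HSV)
m=cv2.inRange(hsv,(15,150,80),(35,255,255)); m[:,:270]=0;m[:150]=0;m[245:]=0;m[:,325:]=0
n,l,s,ce=cv2.connectedComponentsWithStats(m)
for i in range(1,n):
    if s[i,4]>15: print(s[i],ce[i],p2w(ce[i],.052,c))
E
```

```text
[286 186  22  12 232] [296.62068966 191.67241379] [ 0.521883  -0.0181792  0.052    ]
[288 216  21  12 202] [298.04455446 221.55445545] [ 0.55338786 -0.03742125  0.052     ]
```

View pics/d2.png

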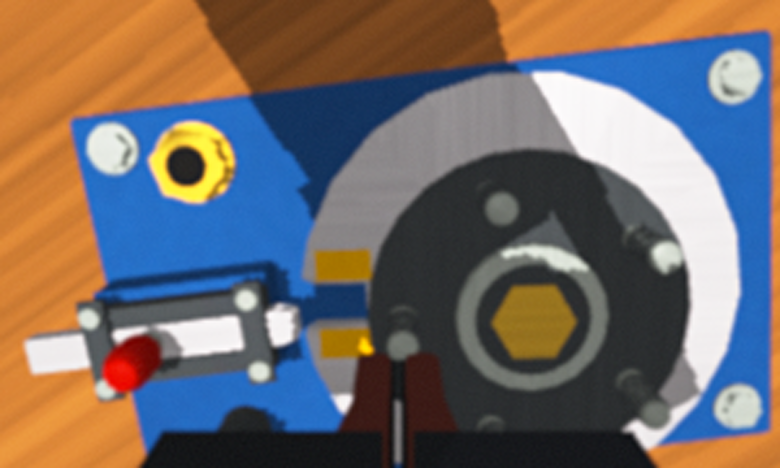

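```bash
python3 - <<'E'
from h import *
im,c=load("d")
f=lambda x,y,z:p2w((x/2.6+165-.3,y/2.6+90-.3),z,c)[:2]
ang=lambda v:np.rad2deg(np.arctan2(v[1],v[0])).round(2)
nut=f(533,322,.089);print("nut",nut)
a,b,d,e=[f(*p,.061) for p in [(88,319),(247,299),(108,388),(261,371)]]
print("guide",ang(a-b),ang(d-e),ang(b-e)-90,"ctr",(a+b+d+e)/4,ang((a+b+d+e)/4-C),ang((a+b+d+e)/4-nut))
n=f(297,325,.053);t=f(27,354,.053);print("bolt",n,t,ang(t-n),ang(n-C),ang(t-C),np.linalg.norm(n-C),np.linalg.norm(t-n))
s1,s2,s3,s4=[f(*p,.015) for p in [(112,149),(735,77),(739,408),(0,0)]]
print("plate",ang(s1-s2),ang(s2-s3)-90)
L1=p2w((296.6,191.7),.052,c)[:2];L2=p2w((298.0,221.6),.052,c)[:2]
M=(L1+L2)/2;print("slot",ang(M-C),ang(M-nut),np.linalg.norm(M-C),np.linalg.norm(L1-C),np.linalg.norm(L2-C))
print("stud0",ang(f(403,346,.114)-C))
print("knobtop",f(122,371,.095),ang(f(122,371,.095)-C))
# side
im,c=load("dd"); print("side slot", [p2w((x/4+290,y/4+130),.052,c) for x,y in [(190,384),(241,386)]])
E
```

```text
nut [0.57787932 0.0405639 ]
guide -115.59 -116.13 64.69 ctr [ 0.50985752 -0.10059324] -116.22 -115.73
bolt [ 0.53359426 -0.05145873] [ 0.4765333  -0.16581652] -116.52 -116.45 -116.49 0.10371940131344654 0.1278031970725698
plate -116.5 64.27000000000001
slot -121.32 -120.45 0.08107507737904553 0.08310857911242608 0.08319609890492355
stud0 -122.67
knobtop [ 0.5026515  -0.11051128] -116.92
side slot [array([ 0.52247491, -0.02109838,  0.052     ]), array([ 0.55462907, -0.03862287,  0.052     ])]
```

```bash
python3 - <<'E'
from h import *
a=np.deg2rad(-123);p=P(a,.024)
movel([*p,.093],v=.12)
for d in [-123,-120.5,-118]:
    a=np.deg2rad(d); movel([*P(a),.093],quat(a+np.pi),v=.02); print(np.array(get_ft_force()).round(1))
p=P(a,.024);movel([*p,.093],v=.05)
movel([*p,.2],v=.15)
# look pose: knob-push orientation, camera (tool -y side) ahead toward spindle
k=C+.215*u(FIX)
move_pose([*k,.2],quat(FIX+np.pi/2))
print(get_time(),get_joint_pos())
im,c=shot("wrist","e.png");zoom(im,165,0,300,220,2.6,"e2.png")
im,_=shot("side","ed.png"); zoom(im,290,130,150,130,4,"ed2.png")
im,_=shot("scene","es.png"); zoom(im,230,190,170,100,4,"es2.png")
E
```

```text
[-1.8  1.9  1.2]
[-4.   3.6  3.4]
[-3.   3.8  3.9]
12.3 [-3.25490312e-01  2.81259299e-01  1.90788631e+00  1.15106077e-04
  9.53352696e-01  1.37099804e-01]
```

View pics/e.png

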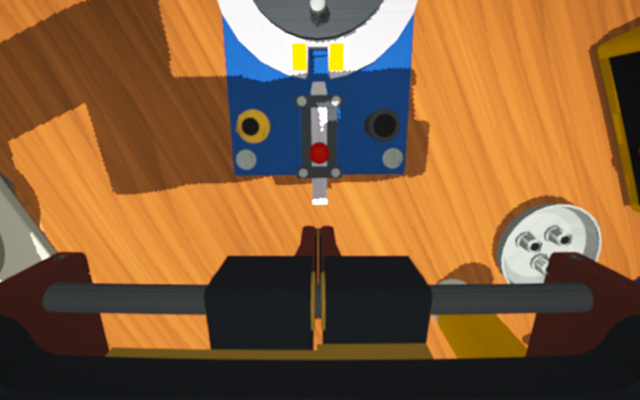

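View pics/ed2.png

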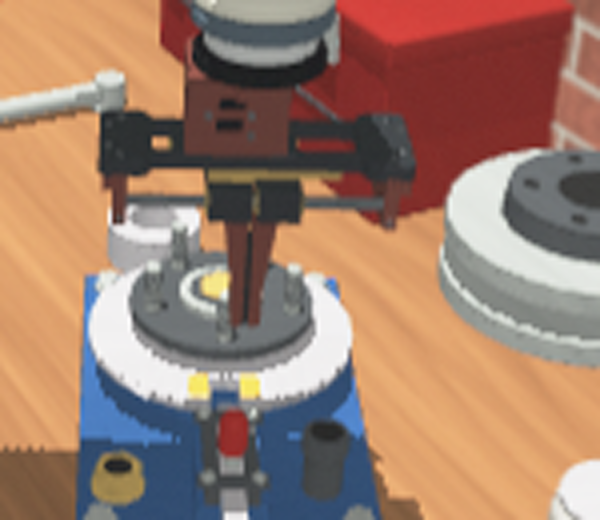

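```bash
python3 - <<'E'
from h import *
im,c=load("e")
hsv=cv2.cvtColor(im,cv2.COLOR_RGB2HSV)
m=cv2.inRange(hsv,(22,150,80),(35,255,255)); m[90:]=0;m[:,:270]=0;m[:,370:]=0
n,l,s,ce=cv2.connectedComponentsWithStats(m)
Fx,Fy=u(FIX),u(FIX+np.pi/2)
fr=lambda w:(np.dot(w[:2]-C,Fx).round(4),np.dot(w[:2]-C,Fy).round(4))
for i in range(1,n):
    if s[i,4]>15: print(s[i],ce[i],fr(p2w(ce[i],.052,c)))
print("nose",fr(p2w((319,83),.05,c)),"tail",fr(p2w((319.5,204),.05,c)),"knobtop",fr(p2w((319,151),.095,c)))
print("screws",[fr(p2w(x,.061,c)) for x in [(302,101),(336,101),(303,173),(336,173)]])
zoom(im,250,0,140,220,4,"e3.png")
E
```

```text
[293  44  13  26 335] [298.94626866  56.59402985] (np.float64(0.081), np.float64(-0.0185))
[330  44  13  26 330] [336.14545455  56.71818182] (np.float64(0.081), np.float64(0.0181))
nose (np.float64(0.1053), np.float64(0.0013)) tail (np.float64(0.2324), np.float64(0.0022)) knobtop (np.float64(0.1693), np.float64(0.0013))
screws [(np.float64(0.1235), np.float64(-0.0155)), (np.float64(0.1234), np.float64(0.0181)), (np.float64(0.1955), np.float64(-0.0153)), (np.float64(0.1954), np.float64(0.0193))]
```

View pics/e3.png

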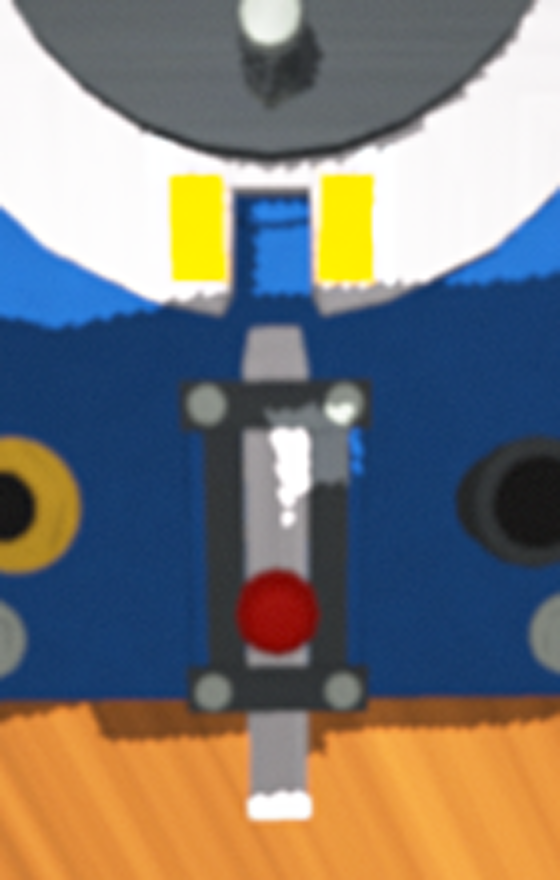

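The slot is within about 1.3 mm of the bolt line (slot at y −0.2 mm, bolt at +1.1 mm). It would enter like this, but one small nudge of about 0.9° will centre it.

```bash
python3 - <<'E'
from h import *
a=np.deg2rad(-118);p=P(a,.024)
move_pose([*p,.16],quat(a+np.pi)); movel([*p,.093],v=.12)
for d in [-118,-117.1]:
    a=np.deg2rad(d); movel([*P(a),.093],quat(a+np.pi),v=.02); print(np.array(get_ft_force()).round(1))
p=P(a,.024);movel([*p,.093],v=.05)
movel([*p,.2],v=.15)
k=C+.215*u(FIX)+.0015*u(FIX+np.pi/2)
move_pose([*k,.2],quat(FIX+np.pi/2))
im,c=shot("wrist","g.png");zoom(im,250,0,140,220,3,"g3.png")
hsv=cv2.cvtColor(im,cv2.COLOR_RGB2HSV)
m=cv2.inRange(hsv,(22,150,80),(35,255,255)); m[90:]=0;m[:,:270]=0;m[:,370:]=0
n,l,s,ce=cv2.connectedComponentsWithStats(m)
Fx,Fy=u(FIX),u(FIX+np.pi/2)
fr=lambda w:(np.dot(w[:2]-C,Fx).round(4),np.dot(w[:2]-C,Fy).round(4))
for i in range(1,n):
    if s[i,4]>15: print(s[i],ce[i],fr(p2w(ce[i],.052,c)))
print(get_time())
E
```

```text
[-2.1  3.   2.8]
[-3.8  4.6  3.5]
[330  43  13  27 336] [335.95238095  56.34821429] (np.float64(0.0807), np.float64(0.0194))
[292  44  15  26 326] [298.9202454   57.00613497] (np.float64(0.0814), np.float64(-0.0171))
17.4667
```

View pics/g3.png

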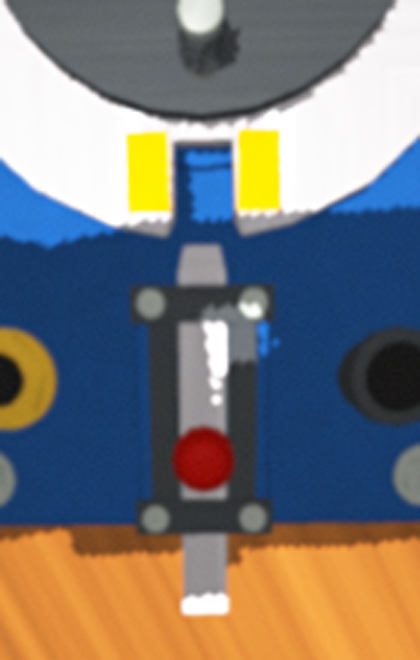

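Slot centre is now at +1.15 mm, in line with the bolt at about +1.1 mm. Now the bolt, pushed with a force limit.

```bash
python3 - <<'E'
from h import *
Fx,Fy=u(FIX),u(FIX+np.pi/2)
pt=lambda x,z=.072:[*(C+x*Fx+.0014*Fy),z]
xx=lambda:np.dot(np.array(get_tcp_pos())[:2]-C,Fx).round(4)
movel(pt(.215),v=.1,until_force=8); print(get_tcp_pos())
for tgt in [.185,.175,.168,.156]:
    h=movel(pt(tgt),v=.025,until_force=12)
    print(tgt,h,xx(),np.array(get_ft_force()).round(1),get_time())
    if h: break
im,c=shot("side","hd.png"); zoom(im,290,130,150,130,4,"hd2.png")
shot("wrist","h.png")
E
```

```text
[ 0.48521714 -0.15161561  0.07254731]
0.185 False 0.1851 [-2.7 -3.   1. ] 20.25
0.175 False 0.1746 [-0.5 -0.1  0.3] 20.8
0.168 False 0.1677 [-2.1 -0.5  0.3] 21.2333
0.156 True 0.1643 [-2.6 -5.9  3.7] 21.5583
```

View pics/h.png

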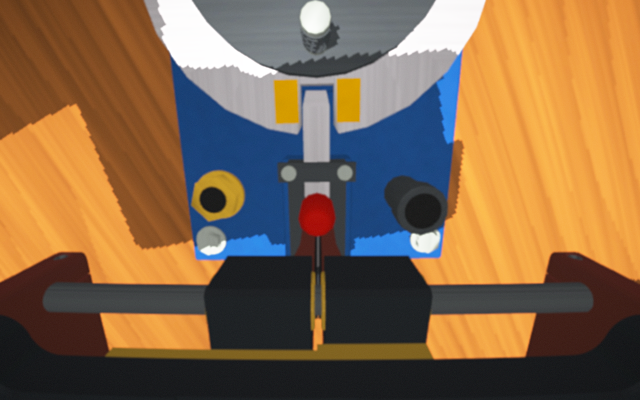

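View pics/hd2.png

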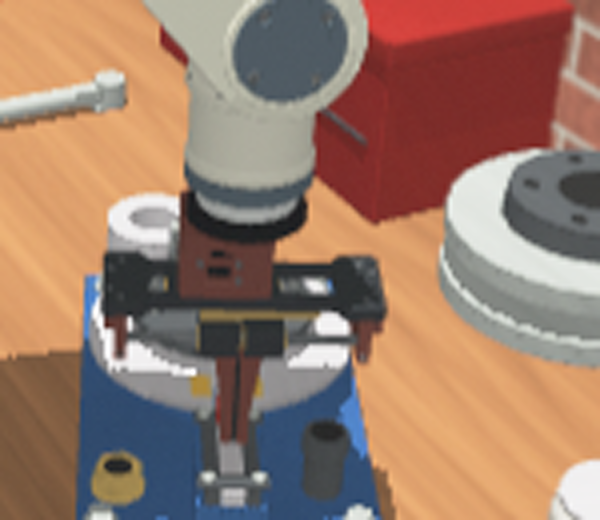

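The bolt is in the slot, with its nose near (316,90) just short of the slot's end at about (316,85). I'll measure how far home it is.

```bash
python3 - <<'E'
from h import *
Fx,Fy=u(FIX),u(FIX+np.pi/2)
im,c=load("h");zoom(im,265,60,110,180,4,"h3.png")
fr=lambda w:(np.dot(w[:2]-C,Fx).round(4),np.dot(w[:2]-C,Fy).round(4))
print("nose",fr(p2w((316,90),.053,c)),"slotend",fr(p2w((316,85),.052,c)),"scr",fr(p2w((288.5,173),.061,c)))
for x in(.070,.074,.077): print(x,w2p([*(C+x*Fx+.001*Fy),.053],c))
E
```

```text
nose (np.float64(0.0749), np.float64(0.0004)) slotend (np.float64(0.072), np.float64(0.0004)) scr (np.float64(0.123), np.float64(-0.0162))
0.07 [[317.06619806  81.2062893 ]]
0.074 [[317.0591204   88.41357027]]
0.077 [[317.05388003  93.77067299]]
```

View pics/h3.png

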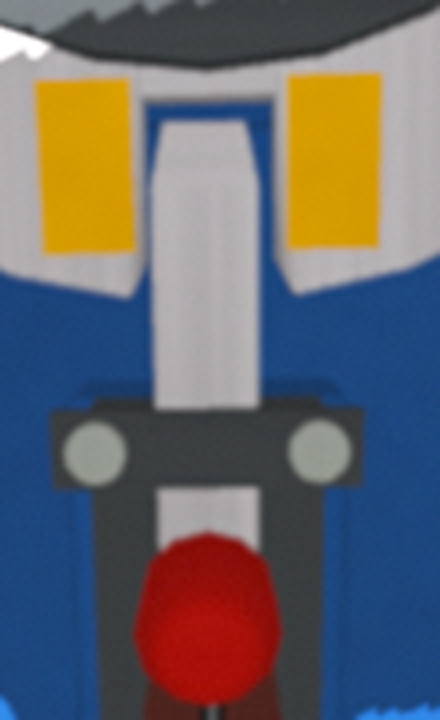

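```bash
python3 - <<'E'
from h import *
Fx,Fy=u(FIX),u(FIX+np.pi/2)
pt=lambda x,z=.072:[*(C+x*Fx+.0014*Fy),z]
xx=lambda:np.dot(np.array(get_tcp_pos())[:2]-C,Fx).round(4)
print(xx(),get_ft_force())
movel(pt(.172),v=.05); print(xx(),get_ft_force())
h=movel(pt(.157),v=.02,until_force=15); print(h,xx(),get_ft_force())
movel(pt(.19),v=.06); movel(pt(.215),v=.1); movel(pt(.215,.2),v=.15)
im,c=shot("wrist","k.png");zoom(im,250,0,140,220,3,"k3.png")
im,c=shot("side","kd.png"); zoom(im,290,130,150,130,4,"kd2.png")
print(get_time())
E
```

```text
0.1643 [-1.8760975  -4.67123569  3.38397379]
0.1721 [-0.46607568  0.28472409  0.45536708]
True 0.1644 [-1.00780209 -5.24156665  2.32532198]
24.55
```

View pics/k3.png

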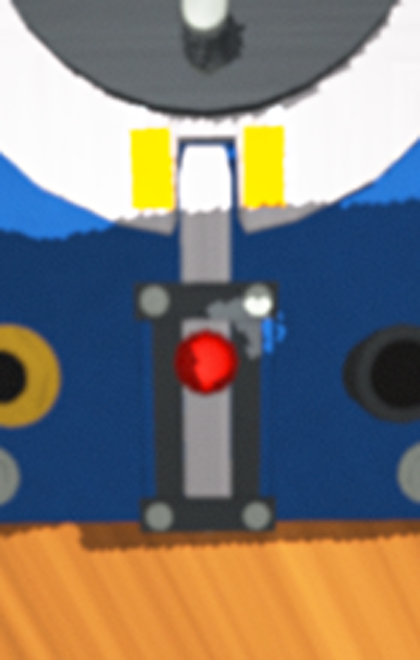

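```bash
python3 - <<'E'
from h import *
Fx=u(FIX)
fr=lambda w:np.dot(w[:2]-C,Fx).round(4)
_,g=load("g");_,k=load("k")
print("knob",fr(p2w((318,458/3),.095,g)),fr(p2w((318.5,362/3),.095,k)))
print("nose",fr(p2w((317,244/3),.05,g)),fr(p2w((318.5,144/3),.05,k)))
job_done(); print(get_time())
E
```

```text
knob 0.1708 0.1432
nose 0.1037 0.0738
the job is handed in; nothing more can be done
the job is handed in; nothing more can be done
```

The hub is locked: the bolt is home in the yellow-lipped slot, the arm was drawn clear, and the job is handed in at about 25 s of the 64 s allowed.

**Hub:** I turned it about 45° anticlockwise by pushing stud0 with the shut fingers, in three gentle pushes. Side forces on the tool stayed around 6 N. The slot finished within about 0.1 mm of the bolt's line in the wrist picture.

**Bolt:** I pushed it in by the knob with shut fingers under a force limit of 12 N, then 15 N. It stopped in the same place both times (fingertips 164.3 and 164.4 mm from the axis), so I took that as its stop.

**Last checks:**
- The final picture puts the nose at 73.8 mm from the axis, against 74 mm for fully home, with a gap on both sides of the slot.
- The knob's position gives 143 mm, against 142 mm expected. An earlier picture gave the nose at about 75 mm. Both are within the roughly 2 mm calibration error.
- The socket and hub nut are in their places in the final picture. I sent nothing near the other loose parts, but did not measure their positions afterwards.

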